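# Move the bracelet display to the marked notch

### The job

Squeeze the yellow release lever of the sliding bracelet display against its black thumb rest, and keep it squeezed while sliding the frame along to the notch beside the red pin. Let go there so that the tooth drops fully home into that notch, feeling for it with a gentle push if it has not; never crush the handle or force the tooth against the rack. Leave the ring box, cone, jar and price block alone.

Things in the scene. Friction and masses are not known exactly. Their poses are not given: they have to be found in the camera images.
- display_base: Pale wooden board of the sliding bracelet display, 360 (x) x 245 (y) x 12 mm, fixed; origin at the centre of its underside, on the table; z up. The frame slides along x. y points from the bracelet roll to the notched rack, away from the robot (within 0.4 rad).
- rack (a point): Middle of the aluminium rack's toothed face at its top edge, 40 mm above the table, axes as the board's. The rack runs along x and lies 16 mm deep in +y. Its face has 5 notches 10 mm wide: one here at x = 0, where the frame starts latched, and two either side, cut by hand unevenly, 35 to 50 mm from one to the next.
- frame (a joint): Position of the sliding frame along the board's x, m: 0 at the start notch, range -0.090 to 0.090. A black plate 110 (x) x 165 (y) mm, top 32 mm above the table, with a roll of bracelets (top 93 mm above the table, its near side 88 mm in -y from point grip) and the squeeze handle. About 2 N of friction; stays where it is left.
- grip (a point): Middle of the squeeze handle, on the frame, 80 mm above the table, axes as the board's. Two upright plates 34 mm wide along x, 6 mm thick, tops at 102 mm: the fixed thumb rest, outer face 23 mm in -y, and the lever, outer face 23 mm in +y latched, 13 mm squeezed. Squeeze these faces together from above. Free for 80 mm around above 50 mm height.
- release (a joint): Travel of the yellow lever towards the thumb rest (-y), m: 0 = latched, tooth home in a notch; 0.010 = squeezed to its stop. The tooth clears the rack above 0.007; let go between notches, it rests on the rack's face and this reads about 0.007. The spring pushes back with 5 N at 0, 11 N at 0.010, and snaps the tooth home over a notch.
- lever_plate: Yellow upright lever plate, 34 x 6 x 62 mm, moves with joint release. It cracks if gripped or pushed with more than 40 N. Its origin is not on it: use point grip.
- thumb_rest: Black fixed upright plate of the handle, 34 (x) x 6 x 70 mm, part of the frame. It cracks if gripped or pushed with more than 40 N. The frame can also be pushed along x on this plate's side edge with a shut gripper. Its origin is not on it: use point grip.
- latch_tooth: Steel tooth drawn out of its notch by the lever; 8 mm wide along x (1 mm play either side in a notch), 32 to 40 mm above the table, reaches 7 mm into the notch when home. It bends if forced against the rack with more than 25 N; sliding over the rack's face under its spring takes some 2 N more. Its origin is not on it: use point tooth_tip.
- tooth_tip (a point): Top edge of the tooth's end, middle of its width, 40 mm above the table; at the same x along the board as point grip, and 53 mm in +y from it when latched.
- red_pin: Pin with a red ball head (16 mm) fixed in the board behind the rack, beside the notch wanted; origin on the board under the head, ball centre 24 mm above it, axes as the board's. Stuck in by hand, up to 9 mm along x from the middle of its notch. Three white pins mark the other notches; the start notch has none.
- ring_box: Red ring box, 57 x 57 x 40 mm, loose on the table by one end of the board; origin at the centre of its underside. Leave it alone.
- bangle_cone: White ceramic bangle cone, 64 mm across, 88 mm high, loose, by the other end; origin at the centre of its underside. Leave it alone.
- bead_jar: Amber glass jar with a brass cap, 54 mm across, 65 mm high, loose, beyond the pins; origin at the centre of its underside. Leave it alone.
- price_block: Blank card on a wooden foot, 60 x 30 x 50 mm, loose, beyond the pins; origin at the centre of its underside. Leave it alone.

How it is judged:
On the way, in this order (a step that is already met when the one before it is completed fails the run):
1. the release lever is squeezed until the tooth is clear of the rack (value of joint release above 0.0072 m), for 0.1 s.
2. with the lever still squeezed, the frame has been slid to within 15 mm of the red pin (x of tooth_tip in the frame of red_pin between -0.015 and 0.015 m and value of joint release above 0.006 m), for 0.1 s.
At the end, for the whole second after the job is handed in: The tooth is fully home (lever back to within 2 mm of latched) in the notch beside the red pin (tooth within 12 mm of the pin along the rack), the frame is at rest, and the handle is let go (x of tooth_tip in the frame of red_pin between -0.012 and 0.012 m and value of joint release below 0.002 m and velocity of joint frame between -0.005 and 0.005 m/s); the robot touches nothing.
It fails at once if a lever plate or the thumb rest is gripped or pushed with more than 40 N (contact force between the fingers and thumb_rest above 40 N or contact force between the fingers and lever_plate above 40 N).
It fails at once if the latch tooth is forced against the rack (or anything else) with more than 25 N (contact force between latch_tooth and anything else above 25 N).
It fails at once if a bystander (ring box, bangle cone, bead jar, price block) is moved more than 20 mm or tipped (distance of any of ring_box, bangle_cone, bead_jar, price_block from where it was at the start of the episode above 0.02 m or angle between any of ring_box, bangle_cone, bead_jar, price_block's own z axis and vertical above 0.4 rad).
It also fails if it takes over 45 s, if anything falls off the work surface, if the arm or the gripper's body presses on something with over 40 N, if the wrist force passes 120 N, or if a joint passes its speed limit or range.

### The arm

A 6-joint arm with a two-finger parallel gripper is mounted at the origin on the work surface. World frame = base frame: x ahead of the robot, y to its left, z up, the work surface at z = 0. Lengths are in m, angles in rad, forces in N, time in s.
With the tool pointing down it reaches from about 0.3 to 0.95 m from the base axis. Payload 3.1 kg.
Tool frame: the origin (TCP) lies on the mounting face of the last link; the fingertips stand 173 mm ahead of it and the grasp point (between the pads) lies 155 mm ahead of it; y points along the fingers, x is the direction in which the jaws open and shut, and the axes are right-handed (so a half turn about y gives the same grasp; the last joint's range is limited). The gripper opens to 85 mm and grips with 20 to 120 N. Pads are 22 mm wide; open, the fingers measure 114 mm over their backs; the gripper's body (76 mm by 85 mm) begins 54 mm behind the grasp point. The pads swing forward as they close: fully open they stand 13 mm farther back than shut.
Start: joints at [1.037, 0.308, 1.634, -0, 1.2, -0.07], TCP at [0.28, 0.559, 0.405] pointing down, gripper open.
Joint ranges: [-3.06, 3.06], [-0.79, 1.96], [0.05, 2.63], [-1.19, 4.34], [0.05, 2.64], [-2.94, 2.94]. Speed limits (rad/s): [2.79, 2.79, 3.14, 3.14, 3.14, 3.14].

### API

Orientations are given as a 3x3 rotation matrix whose columns are the frame's x, y, z axes.
In Python, from station import env gives the robot as it stands.
- The arm moves only by the shell command python3 -m inch 'ROWS'. ROWS is JSON, a list of rows, each a list of 3 entries, a list of its own where there are three numbers: the shift along the world's x, y, z in units of 40 mm (1.0 is 40 mm), then the turn, a rotation vector about the world's x, y, z in units of 10 degrees (1.0 is 10 degrees), then the opening, from 0 (shut) to 1 (fully open). In form: [[[x, y, z], [rx, ry, rz], fingers], ...]. A call has 1 to 20 rows; each row shifts and turns the commanded pose from where the row before left it; what a row does not reach is not made up. A row lasts 1/8 s, in which the tool goes at most 62.5 mm and 10.7 degrees, less where a joint would pass 70% of its speed; a pose out of reach is approached as far as the arm can. A call is refused whole if a number of a shift passes 1 or a number of a turn 1, either way. A call with a gripper value outside its range is refused whole. The fingers move at their own pace and stop on an object; the grip force is fixed at half the most. Time passes only in rows, so rows that do not move let the fingers close. It gives the time, the measured TCP pose, the force and the opening at its end, in the units of the state.
- env.observe(): the state, without advancing time (a new reading comes with each control period).
- env.grab_frame(name): name is "scene" or "top" or "wrist"; returns a dict with "frame" (420x560x3 uint8, red, green, blue), "intrinsics" (3x3 intrinsics, pixels), "R" (3x3) and "t" (3): a world point X has camera coordinates R X + t. Camera axes: x right, y down, z forward; pixel columns grow to the right and rows downward; lengths in m; the calibration is good to about 2 mm. The wrist camera is an equidistant fisheye: a pixel r from the principal point sees the ray r / f radians off the axis. A picture is of the moment at which its call begins. There is no depth.
- env.job_done(): hands the job in, once; it reports no verdict.
The state is a dict: "t": time; "joint_pos": joint angles; "qvel": joint speeds; "effort": joint torques, N m; "tcp_pos": TCP position; "tcp_rot": TCP orientation; "wrist_force": force on the tool from outside, world axes, zero at the start; "wrist_torque": the same for the moment, N m; "opening": finger opening in m.
Only numpy, scipy, OpenCV 4.12 (cv2) and the standard library are available. Lean on these libraries where they do the work, as an engineer would, in place of code of your own. Each camera call takes 0.05 s, during which the arm holds its last target. There are 200 camera calls.

## Working session

There is one attempt and no reset: what is moved stays moved. The work goes in short steps, Python scripts to look and compute and a shell command to move; the robot and the scene stay as the last step left them, time stands still between calls to the robot, and variables do not carry over. Pictures are saved under pics/ and viewed, about 8 in all and at most 12, crops included, and the job is handed in when it is done.

```bash
mkdir -p pics
python3 - <<'E'
from station import env
import cv2,numpy as np
for n in("top","scene"):
    g=env.grab_frame(n);cv2.imwrite(f"pics/{n}0.png",cv2.cvtColor(g["frame"],cv2.COLOR_RGB2BGR))
    print(n,np.round(g["intrinsics"],1).tolist(),np.round(-g["R"].T@g["t"],3))
s=env.observe();print(s["t"],s["tcp_rot"],s["opening"])
E
```

```text
top [[418.0, 0.0, 278.3], [0.0, 418.0, 207.6], [0.0, 0.0, 1.0]] [0.581 0.037 1.062]
scene [[402.2, 0.0, 277.7], [0.0, 402.2, 209.0], [0.0, 0.0, 1.0]] [ 1.144 -0.356  0.595]
0.1 [[ 4.47357789e-01 -1.09189997e-03 -8.94354413e-01]
 [ 8.94352629e-01 -1.79501478e-03  4.47359088e-01]
 [-2.09385076e-03 -9.99997793e-01  1.73529764e-04]] 0.08548070788556957
```

View pics/top0.png

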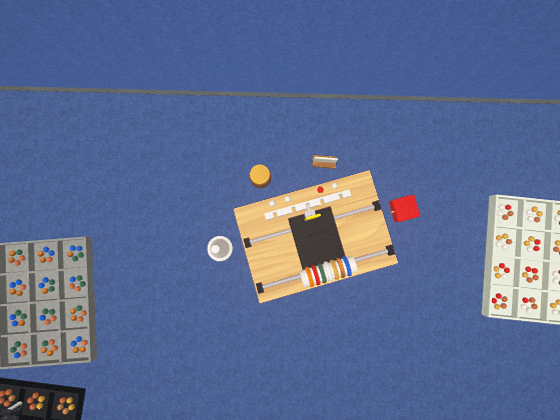

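View pics/scene0.png

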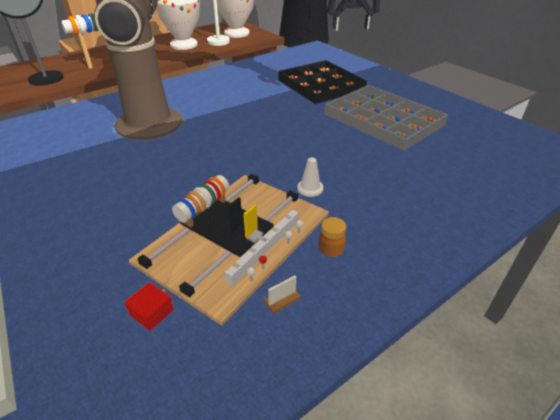

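The top view shows the board rotated by about 15°. The yellow lever is at (312,217), the red pin at (320,190), and white pins at (272,204), (287,199) and (334,186). The scene view shows the yellow lever at (251,221) and the red pin at (263,260). Next I'll measure these points by casting rays.

```bash
cat > h.py <<'E'
from station import env
import cv2,numpy as np
def ray(g,p):
    d=g["R"].T@np.linalg.solve(g["intrinsics"],[p[0],p[1],1.]);return -g["R"].T@g["t"],d
def onz(g,p,z):
    o,d=ray(g,p);return o+d*(z-o[2])/d[2]
def cross(a,b):
    (o1,d1),(o2,d2)=a,b;k=np.linalg.lstsq(np.c_[d1,-d2],o2-o1,rcond=None)[0]
    p,q=o1+k[0]*d1,o2+k[1]*d2;return (p+q)/2,np.linalg.norm(p-q)
def blobs(m,mn=6):
    n,l,s,c=cv2.connectedComponentsWithStats(m.astype(np.uint8));return [(c[i],s[i]) for i in range(1,n) if s[i,4]>=mn]
E
python3 - <<'E'
from h import *
t=env.grab_frame("top");s=env.grab_frame("scene")
R={}
for n,g,(x0,y0,x1,y1) in(("top",t,(230,165,400,305)),("scene",s,(130,170,330,325))):
    f=g["frame"].astype(int);r,gg,b=f[...,0],f[...,1],f[...,2]
    box=np.zeros(r.shape,bool);box[y0:y1,x0:x1]=1
    red=blobs(box&(r>120)&(gg<60)&(b<60),4);yel=blobs(box&(r>170)&(gg>140)&(b<70),4)
    print(n,"red",[(c.round(1).tolist(),s[:].tolist()) for c,s in red]);print(n,"yel",[(c.round(1).tolist(),s.tolist()) for c,s in yel])
    if n=="top":
        wood=box&(r>150)&(r-b>40)
        wood=cv2.morphologyEx(wood.astype(np.uint8),cv2.MORPH_CLOSE,np.ones((5,5)))
        c=max(cv2.findContours(wood,0,2)[0],key=cv2.contourArea);hull=cv2.convexHull(c)
        q=cv2.approxPolyDP(hull,8,True)[:,0];P=np.array([onz(g,p,.012) for p in q]);print(q.tolist(),P.round(3).tolist())
        for i in range(len(P)):
            d=P[(i+1)%len(P)]-P[i];print(np.linalg.norm(d).round(3),np.degrees(np.arctan2(d[1],d[0])).round(2))
        print("minrect",cv2.minAreaRect(np.array([onz(g,p,.012)[:2] for p in hull[:,0]],np.float32)))
cr=lambda g,x0,y0,x1,y1,k:cv2.resize(cv2.cvtColor(g["frame"][y0:y1,x0:x1],cv2.COLOR_RGB2BGR),None,fx=k,fy=k,interpolation=cv2.INTER_CUBIC)
cv2.imwrite("pics/c1.png",np.hstack([cr(t,250,170,370,270,6)[:, :720]]))
E
```

```text
top red [([319.8, 189.2], [318, 187, 5, 5, 20]), ([395.4, 208.9], [389, 198, 11, 24, 178]), ([315.4, 274.1], [311, 265, 9, 20, 60])]
top yel [([312.5, 216.5], [305, 214, 16, 7, 41]), ([332.4, 263.8], [331, 261, 4, 8, 15]), ([340.5, 266.5], [340, 266, 2, 2, 4]), ([309.0, 276.9], [308, 275, 3, 5, 8]), ([336.3, 276.1], [335, 274, 3, 5, 10])]
[[369, 170], [397, 262], [259, 302], [234, 209]] [[0.764, -0.194, 0.012], [0.533, -0.266, 0.012], [0.427, 0.076, 0.012], [0.656, 0.145, 0.012]]
0.241 -162.77
0.358 107.25
0.239 16.76
0.356 -72.45
minrect ((0.5950401425361633, -0.059610456228256226), (0.24359533190727234, 0.35914576053619385), 17.321792602539062)
scene red [([214.9, 188.8], [205, 181, 16, 19, 65]), ([262.6, 259.0], [260, 256, 7, 7, 39]), ([149.9, 305.1], [130, 283, 43, 42, 1302])]
scene yel [([249.5, 210.3], [244, 204, 13, 19, 56]), ([246.0, 230.0], [246, 226, 1, 9, 9])]
```

View pics/c1.png

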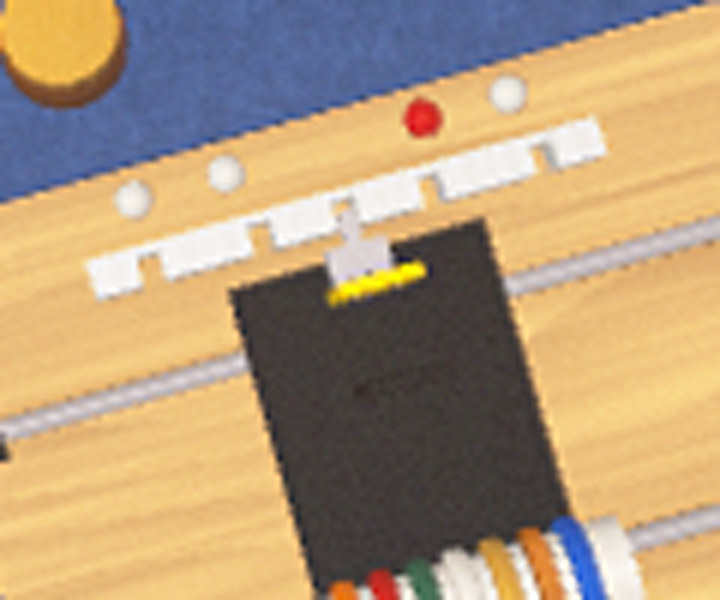

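The crop shows the tooth in the start notch at crop (349,215). The next notch to the right, at about (430,187), is the red one, so the slide is about +35 mm along board x. Now the numbers.

```bash
cat >> h.py <<'E'
a=np.radians(-72.75);X=np.array([np.cos(a),np.sin(a),0]);Y=np.array([-X[1],X[0],0])
E
python3 - <<'E'
from h import *
t=env.grab_frame("top");s=env.grab_frame("scene")
f=t["frame"].astype(int);m=(f[...,0]>150)&(f[...,1]>120)&(f[...,2]<90);m[:205]=0;m[225:]=0;m[:,:300]=0;m[:,325:]=0
ys,xs=np.nonzero(m);L=np.array([onz(t,p,.102) for p in zip(xs,ys)])
B=L-[0,0,0];print("lever along X",(B@X).min(),(B@X).max(),"Y",(B@Y).min(),(B@Y).max())
pin,e=cross(ray(t,(319.8,189.2)),ray(s,(262.6,259)));print("pin",pin,e, onz(t,(319.8,189.2),.036))
cx=((B@X).min()+(B@X).max())/2; cy=(B@Y).max()-.003
g=cx*X+(cy-.020)*Y;print("grip",g)
c=np.array([.595,-.0596,0]);print("grip in board",(g-c)@X,(g-c)@Y)
for n,p in dict(a=(150,262),b=(260,232),tooth=(349,215),d=(430,187),e=(541,155)).items():
    w=onz(t,(250+p[0]/6,170+p[1]/6),.04);print(n,((w-c)@X).round(4),((w-c)@Y).round(4))
print("pin X",(pin-c)@X,(pin-c)@Y)
E
```

```text
lever along X 0.21318726526448187 0.25859217605417795 Y 0.5912455628469745 0.6076990517089772
pin [ 0.70898976 -0.06743832  0.03581377] 0.0007903485210971203 [ 0.70874402 -0.06774592  0.036     ]
grip [ 0.62835037 -0.05189181  0.        ]
grip in board 0.0025282948592168755 0.03413606262549521
a -0.0816 0.078
b -0.035 0.0775
tooth 0.0019 0.0743
d 0.037 0.0762
e 0.0845 0.0764
pin X 0.041288453219158215 0.10653810418136297
```

```bash
python3 -m inch '[[[0.3,-0.5,0],[0,0,-0.2],1],[[0.54,-0.95,0],[0,0,-0.29],1],[[0.54,-0.95,0],[0,0,-0.29],1],[[0.54,-0.95,0],[0,0,-0.29],1],[[0.54,-0.95,0],[0,0,-0.29],1],[[0.54,-0.95,0],[0,0,-0.29],1],[[0.54,-0.95,0],[0,0,-0.29],1],[[0.54,-0.95,0],[0,0,-0.29],1],[[0.54,-0.95,0],[0,0,-0.29],1],[[0.54,-0.95,0],[0,0,-0.29],1],[[0.54,-0.95,-0.2],[0,0,-0.29],1],[[0.54,-0.95,-0.2],[0,0,-0.29],1],[[0.54,-0.95,-0.2],[0,0,-0.29],1],[[0.54,-0.95,-0.2],[0,0,-0.29],1],[[0.54,-0.95,-0.2],[0,0,-0.29],1],[[0.54,-0.95,-0.1],[0,0,-0.29],1],[[0.3,-0.5,0],[0,0,-0.2],1],[[0,0,0],[0,0,0],1]]'
python3 - <<'E'
from h import *
s=env.observe();r=s["tcp_rot"];p=s["tcp_pos"]
print(p,r.round(3),"jaw deg",np.degrees(np.arctan2(r[1][0],r[0][0])),"need 17.25", "shift units",(np.array([.6284,-.0519,.36])-p)/.04)
g=env.grab_frame("wrist");cv2.imwrite("pics/w1.png",cv2.cvtColor(g["frame"],cv2.COLOR_RGB2BGR));print(g["intrinsics"])
E
```

```text
t: 2.55
tcp_pos: [0.6278, -0.0526, 0.3609]
tcp_rot: [[0.962, 0.0, -0.272], [0.272, 0.0, 0.962], [0.0, -1.0, 0.0]]
wrist_force: [0.3, -0.1, -0.4]
opening: 0.0853
[ 0.62779323 -0.05262567  0.36085357] [[ 0.962  0.    -0.272]
 [ 0.272  0.     0.962]
 [ 0.    -1.     0.   ]] jaw deg 15.763594896105852 need 17.25 shift units [ 0.01516927  0.01814178 -0.02133927]
[[325.1922621    0.         279.98444391]
 [  0.         325.1922621  206.96798726]
 [  0.           0.           1.        ]]
```

View pics/w1.png

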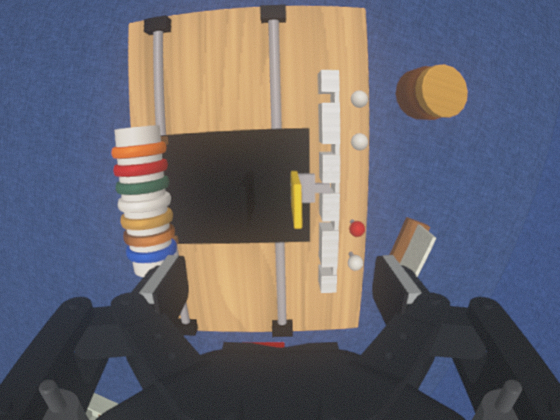

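The wrist view shows the lever top along (296,171)–(300,228), the thumb rest at (250,195), the tooth at (320,187), the red pin at (357,229) and its notch at about (323,227). I'll refine with fisheye rays.

```bash
cat >> h.py <<'E'
def fish(g,p,z):
    K=g["intrinsics"];v=(np.array(p,float)-K[:2,2])/K[0,0];r=np.linalg.norm(v)
    d=g["R"].T@np.array([*(v/r*np.sin(r)),np.cos(r)]);o=-g["R"].T@g["t"];return o+d*(z-o[2])/d[2]
E
python3 - <<'E'
from h import *
g=env.grab_frame("wrist");f=g["frame"].astype(int)
m=(f[...,0]>150)&(f[...,1]>120)&(f[...,2]<110);m[:160]=0;m[240:]=0;m[:,:285]=0;m[:,310:]=0
ys,xs=np.nonzero(m)
P=np.array([fish(g,p,.102) for p in zip(xs,ys)]);print("lever X",np.percentile(P@X,[0,1,50,99,100]),"Y",np.percentile(P@Y,[0,1,50,99,100]))
c=env.observe()["tcp_pos"];print("tcp X,Y",c@X,c@Y)
b=max(blobs((f[...,0]>120)&(f[...,1]<60)&(f[...,2]<60)&(np.indices(m.shape)[1]>340)&(np.indices(m.shape)[0]<300)),key=lambda q:q[1][4])
w=fish(g,b[0],.036);print("pin",b[0],w,w@X,w@Y)
# rack: white mask -> rectify top plane 0.04 along X for row profile at mouth
k=f.min(2)>185
for yy in np.arange(.622,.644,.002):
    row=""
    o=-g["R"].T@g["t"]
    for xx in np.arange(.14,.335,.002):
        q=g["R"]@(xx*X+yy*Y+[0,0,.04])+g["t"];th=np.arctan2(np.hypot(q[0],q[1]),q[2]);u=g["intrinsics"][:2,2]+g["intrinsics"][0,0]*th*q[:2]/np.hypot(q[0],q[1])
        row+="#" if k[int(round(u[1])),int(round(u[0]))] else "."
    print(round(yy,3),row)
v=cv2.resize(cv2.cvtColor(g["frame"][130:300,220:400],cv2.COLOR_RGB2BGR),None,fx=3.5,fy=3.5,interpolation=cv2.INTER_CUBIC);cv2.imwrite("pics/w2.png",v)
E
```

```text
lever X [0.20648922 0.20721248 0.22796765 0.24881552 0.2495534 ] Y [0.59185015 0.59246166 0.59585147 0.59950086 0.59951655]
tcp X,Y 0.23424253938092743 0.5838852981878914Traceback (most recent call last):
  File "<stdin>", line 7, in <module>
ValueError: max() iterable argument is empty
```

Run:
```python
from h import *
g=env.grab_frame("wrist");f=g["frame"].astype(int)
print("cam",-g["R"].T@g["t"])
I=np.indices(f.shape[:2])
b=blobs((f[...,0]>110)&(f[...,1]<80)&(f[...,2]<80)&(I[1]>340)&(I[1]<370)&(I[0]<245)&(I[0]>215),3)
for q in b: w=fish(g,q[0],.036);print("pin",q[0],w,w@X,w@Y)
k=f.min(2)>165
for yy in np.arange(.618,.650,.002):
    row=""
    for xx in np.arange(.14,.335,.002):
        q=g["R"]@(xx*X+yy*Y+[0,0,.04])+g["t"];h=np.hypot(q[0],q[1]);u=g["intrinsics"][:2,2]+g["intrinsics"][0,0]*np.arctan2(h,q[2])*q[:2]/h
        row+="#" if k[int(round(u[1])),int(round(u[0]))] else "."
    print(round(yy,3),row)
v=cv2.resize(cv2.convertScaleAbs(cv2.cvtColor(g["frame"][130:300,220:400],cv2.COLOR_RGB2BGR),alpha=1.6,beta=10),None,fx=3.5,fy=3.5,interpolation=cv2.INTER_CUBIC);cv2.imwrite("pics/w2.png",v)
```

```text
cam [0.60859016 0.0134398  0.3309677 ]
pin [356.76129032 231.1483871 ] [ 0.70949923 -0.06742685  0.036     ] 0.2747900015711718 0.6575910515597391
0.618 .............................................####.................................................
0.62 .............................................####.................................................
0.622 ###.....####...###.#.....#...................####.......###.##...#...................###..........
0.624 ###.....###################....################################..#.#####################....######
0.626 ###.....###################....#############.##################...######################...#######
0.628 ###.....###################....################################..#.#####################...#######
0.63 ###.....###################....##############...###############..#######################..########
0.632 ###.....###################....##############....##############....####################....#######
0.634 ###########################....################################.#######################....#######
0.636 ##################################################################################################
0.638 ######..##################......##################################################################
0.64 ..................................................................................................
0.642 ..................................................................................................
0.644 ..................................................................................................
0.646 ..................................................................................................
0.648 ..................................................................................................
0.65 ....##..................##........................................................................
```

View pics/w2.png

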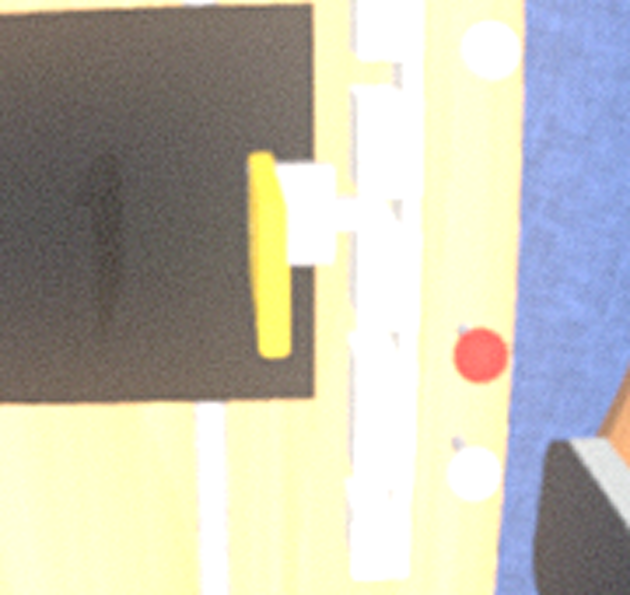

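Combining the views, grip is at X≈0.233, Y≈0.577 along the board axes. The target notch is about +35 mm along X, and the pin sits 6 mm further on. Descending now, with a 7 mm shift in -Y.

```bash
python3 -m inch '[[[-0.17,-0.05,-0.2],[0,0,0.15],1],[[0,0,-0.5],[0,0,0],1],[[0,0,-0.7],[0,0,0],1],[[0,0,-0.7],[0,0,0],1],[[0,0,-0.6],[0,0,0],0.8],[[0,0,-0.45],[0,0,0],0.7],[[0,0,0],[0,0,0],0.62],[[0,0,0],[0,0,0],0.62],[[0,0,0],[0,0,0],0.62]]'
python3 - <<'E'
from h import *
s=env.observe();p=s["tcp_pos"];print(p@X,p@Y,p[2],s["wrist_force"].round(2) if hasattr(s["wrist_force"],'round') else s["wrist_force"],s["opening"])
g=env.grab_frame("wrist");cv2.imwrite("pics/w3.png",cv2.cvtColor(g["frame"],cv2.COLOR_RGB2BGR))
E
```

```text
t: 3.82
tcp_pos: [0.6216, -0.0531, 0.236]
tcp_rot: [[0.954, 0.003, -0.3], [0.3, -0.0, 0.954], [0.002, -1.0, -0.001]]
wrist_force: [0.5, -0.4, -0.1]
opening: 0.0534
0.23505557993092818 0.5778506546626941 0.2360468634342562 [ 0.45 -0.41 -0.08] 0.05335984976523238
```

View pics/w3.png

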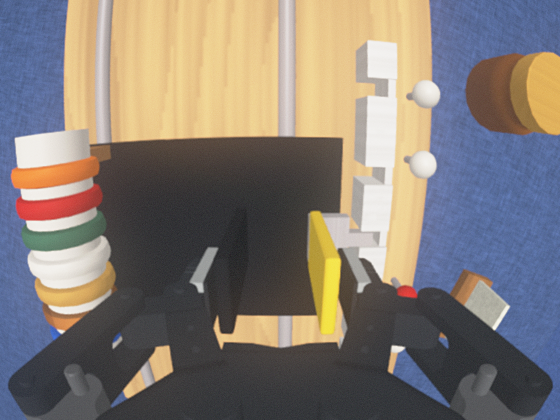

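The handle is between the fingers, with the lever at (325,270) slightly nearer its pad than the thumb rest is to the other. I'll close in steps and watch the force along Y.

```bash
cat > st.py <<'E'
from h import *
s=env.observe();p=np.array(s["tcp_pos"]);w=np.array(s["wrist_force"]);print("t",s["t"],"X %.4f Y %.4f z %.4f"%(p@X,p@Y,p[2]),"F X %.1f Y %.1f Z %.1f"%(w@X,w@Y,w[2]),"open",s["opening"])
E
python3 -m inch '[[[0,0,0],[0,0,0],0.54],[[0,0,0],[0,0,0],0.54],[[0,0,0],[0,0,0],0.54]]' >/dev/null; python3 st.py
python3 -m inch '[[[0,0,0],[0,0,0],0.51],[[0,0,0],[0,0,0],0.51]]'>/dev/null; python3 st.py
```

```text
t 4.25 X 0.2348 Y 0.5770 z 0.2348 F X -0.4 Y -2.0 Z 1.1 open 0.04632112737754833
t 4.5 X 0.2349 Y 0.5763 z 0.2351 F X -0.4 Y -7.5 Z 5.6 open 0.04397788357971572
```

```bash
python3 -m inch '[[[-0.036,-0.011,0],[0,0,0],0.51],[[0,0,0],[0,0,0],0.51]]'>/dev/null; python3 st.py
python3 -m inch '[[[0,0,0],[0,0,0],0.48],[[0,0,0],[0,0,0],0.48]]'>/dev/null; python3 st.py
```

```text
t 4.75 X 0.2348 Y 0.5757 z 0.2351 F X -0.2 Y -3.8 Z 4.3 open 0.04346088229837142
t 5.0 X 0.2349 Y 0.5750 z 0.2354 F X -0.2 Y -7.2 Z 9.8 open 0.04102613602762899
```

```bash
python3 -m inch '[[[-0.05,-0.015,0.03],[0,0,0],0.48],[[0,0,0],[0,0,0],0.48]]'>/dev/null; python3 st.py
python3 -m inch '[[[-0.02,-0.006,0.02],[0,0,0],0.46],[[0,0,0],[0,0,0],0.46]]'>/dev/null; python3 st.py
```

```text
t 5.25 X 0.2347 Y 0.5741 z 0.2356 F X 0.0 Y 2.0 Z -1.7 open 0.041424911025709686
t 5.5 X 0.2347 Y 0.5733 z 0.2358 F X 1.4 Y 4.6 Z -7.7 open 0.03940497489126243
```

```bash
python3 -m inch '[[[0,0,0],[0,0,0],0.436],[[0,0,0],[0,0,0],0.436]]'>/dev/null; python3 st.py
python3 - <<'E'
from h import *
g=env.grab_frame("wrist");cv2.imwrite("pics/w4.png",cv2.resize(cv2.cvtColor(g["frame"][150:350,160:440],cv2.COLOR_RGB2BGR),None,fx=2.5,fy=2.5,interpolation=cv2.INTER_CUBIC))
E
```

```text
t 5.75 X 0.2348 Y 0.5726 z 0.2361 F X 2.2 Y 2.0 Z -7.5 open 0.037202340732061086
```

View pics/w4.png

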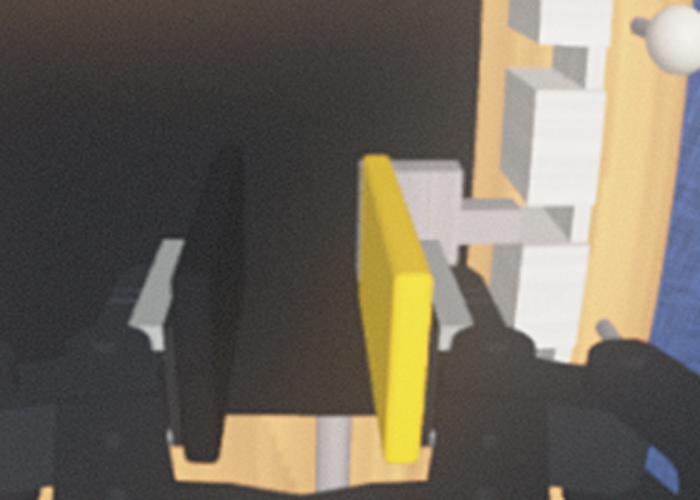

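The tooth appears drawn back to the rack face at crop (520,222). I'll test with a 3 mm move along X.

```bash
python3 -m inch '[[[0.011,-0.036,0],[0,0,0],0.436],[[0.011,-0.036,0],[0,0,0],0.436],[[0,0,0],[0,0,0],0.436]]'>/dev/null; python3 st.py
python3 -m inch '[[[0.011,-0.036,0],[0,0,0],0.436],[[0.011,-0.036,0],[0,0,0],0.436],[[0,0,0],[0,0,0],0.436]]'>/dev/null; python3 st.py
```

```text
t 6.175 X 0.2372 Y 0.5726 z 0.2362 F X -2.8 Y 2.8 Z -9.6 open 0.03731669043676752
t 6.55 X 0.2408 Y 0.5726 z 0.2362 F X -1.2 Y 4.8 Z -12.0 open 0.037354519324605505
```

```bash
python3 -m inch '[[[0.033,-0.107,-0.03],[0,0,0],0.436],[[0.033,-0.107,0],[0,0,0],0.436],[[0.033,-0.107,0],[0,0,0],0.436],[[0.033,-0.107,0],[0,0,0],0.436],[[0.033,-0.107,0],[0,0,0],0.436],[[0.033,-0.107,0],[0,0,0],0.436],[[0,0,0],[0,0,0],0.436],[[0,0,0],[0,0,0],0.436]]'>/dev/null; python3 st.py
python3 - <<'E'
from h import *
g=env.grab_frame("wrist");cv2.imwrite("pics/w5.png",cv2.resize(cv2.cvtColor(g["frame"][100:350,160:440],cv2.COLOR_RGB2BGR),None,fx=2.4,fy=2.4,interpolation=cv2.INTER_CUBIC))
E
```

```text
t 7.55 X 0.2685 Y 0.5726 z 0.2361 F X 2.2 Y -3.0 Z 3.0 open 0.03762471867152019
```

View pics/w5.png

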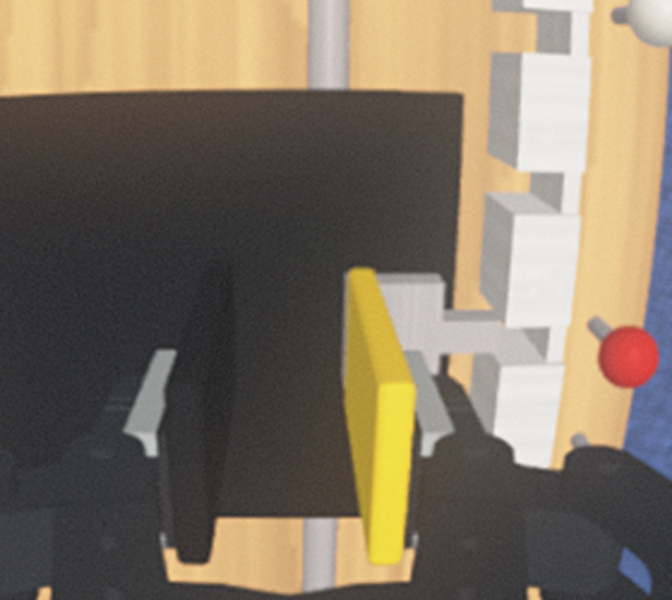

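The tooth at crop (470,333) is 1–2 mm short of the centre of the notch beside the red pin, at about (500,343). I'll add 1.5 mm, then release.

```bash
python3 -m inch '[[[0.011,-0.036,0],[0,0,0],0.436],[[0,0,0],[0,0,0],0.436],[[0,0,0],[0,0,0],0.436]]'>/dev/null; python3 st.py
python3 -m inch '[[[0,0,0],[0,0,0],0.47],[[0,0,0],[0,0,0],0.51],[[0.03,0.01,0],[0,0,0],0.55],[[0.05,0.015,0],[0,0,0],0.64],[[0,0,0],[0,0,0],0.64],[[0,0,0],[0,0,0],0.64]]'>/dev/null; python3 st.py
python3 - <<'E'
from h import *
g=env.grab_frame("wrist");cv2.imwrite("pics/w6.png",cv2.resize(cv2.cvtColor(g["frame"][100:350,160:440],cv2.COLOR_RGB2BGR),None,fx=2.4,fy=2.4,interpolation=cv2.INTER_CUBIC))
E
```

```text
t 7.975 X 0.2690 Y 0.5727 z 0.2361 F X -1.1 Y -2.8 Z 5.0 open 0.03736399338578654
t 8.725 X 0.2691 Y 0.5760 z 0.2354 F X -0.1 Y 0.3 Z -0.7 open 0.05442904367582725
```

View pics/w6.png

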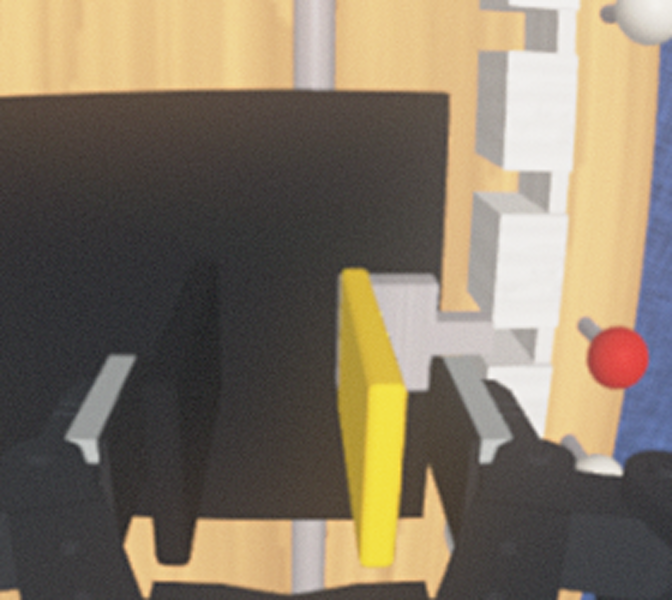

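The lever gap barely grew, from 113 to 119 px, so the tooth is resting on the rack face just short of the notch at (500,345). I'll squeeze lightly again, slide about 1.5 mm further and release.

```bash
python3 -m inch '[[[-0.05,-0.015,0],[0,0,0],0.55],[[-0.03,-0.01,0],[0,0,0],0.5],[[0,0,0],[0,0,0],0.46],[[0,0,0],[0,0,0],0.44],[[0,0,0],[0,0,0],0.44]]'>/dev/null; python3 st.py
python3 -m inch '[[[0.011,-0.036,0],[0,0,0],0.44],[[0,0,0],[0,0,0],0.44],[[0,0,0],[0,0,0],0.44]]'>/dev/null; python3 st.py
python3 -m inch '[[[0,0,0],[0,0,0],0.47],[[0,0,0],[0,0,0],0.51],[[0.03,0.01,0],[0,0,0],0.55],[[0.05,0.015,0],[0,0,0],0.64],[[0,0,0],[0,0,0],0.64],[[0,0,0],[0,0,0],0.64]]'>/dev/null; python3 st.py
python3 - <<'E'
from h import *
g=env.grab_frame("wrist");cv2.imwrite("pics/w7.png",cv2.resize(cv2.cvtColor(g["frame"][100:350,160:440],cv2.COLOR_RGB2BGR),None,fx=2.4,fy=2.4,interpolation=cv2.INTER_CUBIC))
E
```

```text
t 9.4 X 0.2692 Y 0.5728 z 0.2361 F X -0.2 Y -0.2 Z 4.8 open 0.03802682228848073
t 9.775 X 0.2706 Y 0.5728 z 0.2361 F X -1.5 Y -1.9 Z 5.6 open 0.037391187094590876
t 10.525 X 0.2706 Y 0.5754 z 0.2350 F X -0.2 Y -1.0 Z 0.1 open 0.05473144128573057
```

View pics/w7.png

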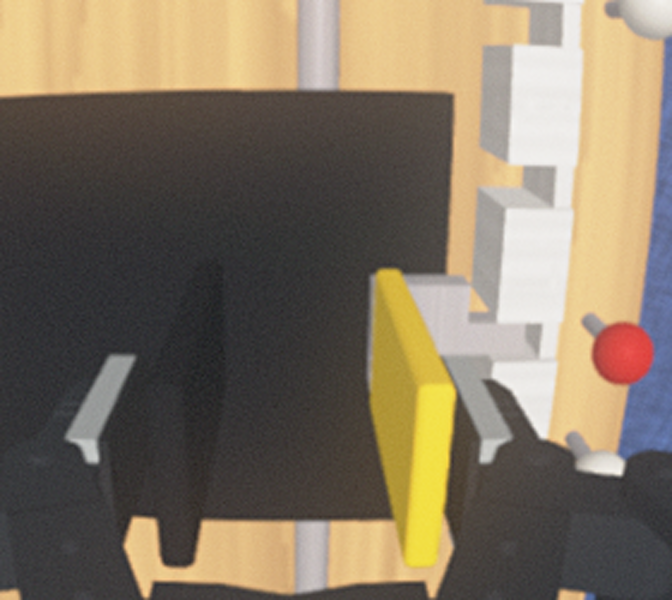

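The gap is now 150 px, a 1.33 ratio over squeezed, which matches the tooth being home. It is in the notch at (515,335) beside the red pin. I'll open fully, lift clear and check from above.

```bash
python3 -m inch '[[[0,0,0],[0,0,0],0.85],[[0,0,0],[0,0,0],1],[[0,0,0.1],[0,0,0],1],[[0,0,0.5],[0,0,0],1],[[0,0,0.9],[0,0,0],1],[[0,0,0.9],[0,0,0],1],[[0,0,0.7],[0,0,0],1],[[0,0,0],[0,0,0],1],[[0,0,0],[0,0,0],1]]'>/dev/null; python3 st.py
python3 - <<'E'
from h import *
g=env.grab_frame("wrist");f=g["frame"].astype(int)
cv2.imwrite("pics/w8.png",cv2.resize(cv2.cvtColor(g["frame"][120:300,220:400],cv2.COLOR_RGB2BGR),None,fx=3.3,fy=3.3,interpolation=cv2.INTER_CUBIC))
m=(f[...,0]>150)&(f[...,1]>120)&(f[...,2]<110);I=np.indices(m.shape);m&=(I[0]>160)&(I[0]<290)&(I[1]>285)&(I[1]<330)
P=np.array([fish(g,p,.102) for p in zip(*np.nonzero(m)[::-1])]);print("lever X max %.4f Y max %.4f"%((P@X).max(),(P@Y).max()))
for q in blobs((f[...,0]>110)&(f[...,1]<80)&(f[...,2]<80)&(I[1]>330)&(I[1]<380)&(I[0]<250)&(I[0]>190),20): w=fish(g,q[0],.036);print("pin X %.4f"%(w@X))
E
```

```text
t 11.7 X 0.2704 Y 0.5757 z 0.3594 F X 0.9 Y 0.3 Z -0.3 open 0.08547027438274189
lever X max 0.2954 Y max 0.6032
pin X 0.2748
```

View pics/w8.png

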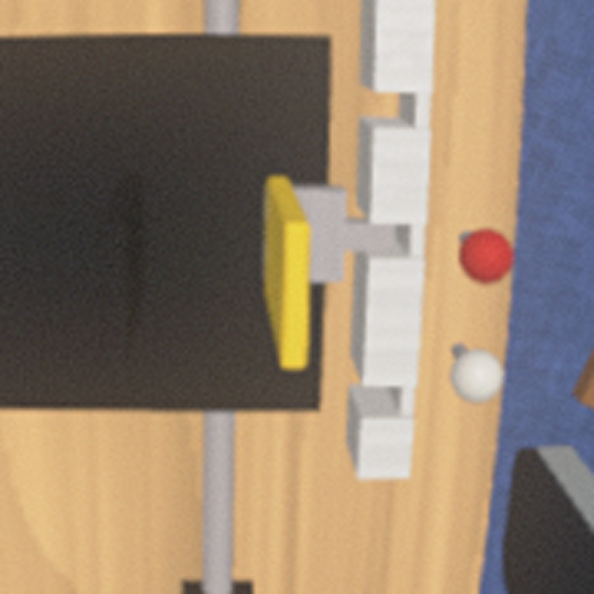

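```bash
python3 -c "
from station import env
print(env.job_done())"; python3 st.py
```

```text
the job is handed in; nothing more can be done
None
the job is handed in; nothing more can be done
```

The frame is latched in the notch beside the red pin. The job is handed in; it reported no verdict.

**What I did:** I squeezed the handle in small steps to an opening of about 37 mm and slid the frame about 34 mm along the board. The first release left the tooth resting on the rack face. I squeezed lightly again, moved about 1.5 mm further and let go, and the tooth dropped in. I then opened fully and lifted clear.

**Forces:** The wrist readings I took between moves stayed at about 12 N or less. I did not read the force on each plate or on the tooth.

**Last checks:** The lever-to-rest gap went back to about 1.33 times its squeezed size, as it should when latched. The final picture shows the tooth in the notch, about 5 mm from the red pin along the rack. The arm was clear at about 12 s. The ring box, cone, jar and price block were never approached, but I did not measure them again.

**Disagreement:** The yellow-lever colour mask was unreliable. It put the lever's far end about 46 mm along from its start, where the arm's travel was about 36 mm. I think it was picking up the side face, so I relied on the tooth and notch picture instead.

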